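# Pack the dye caddy and wedge it level

### The arm

A 7-joint arm with a two-finger parallel gripper is mounted at the origin on the work surface. World frame = base frame: x ahead of the robot, y to its left, z up, the work surface at z = 0. Lengths are in m, angles in rad, forces in N, time in s.
With the tool pointing down it reaches from about 0.35 to 0.9 m from the base axis. Payload 8.1 kg.
Tool frame: the origin (TCP) lies at the very end of the fingers, on their centre line; the grasp point (between the pads) lies 19 mm behind it; z points along the fingers, y is the line along which they close (so a half turn about z gives the same grasp; the last joint's range is limited). The gripper opens to 92 mm and grips with 3 to 60 N. Pads are 19 mm wide; open, the fingers measure 130 mm over their backs; the gripper's body (75 mm by 190 mm) begins 47 mm behind the grasp point.
Start: joints at [1.114, 0.434, 0.025, 1.573, -0.012, 1.134, -0.075], TCP at [0.217, -0.586, 0.227] pointing down, gripper open.
Joint ranges: [-2.62, 2.62], [-0.44, 2.09], [-1.27, 1.32], [0.08, 2.57], [-1.32, 4.46], [0.12, 2], [-2.74, 2.74]. Speed limits (rad/s): [2.22, 2.22, 3.01, 3.01, 3.14, 3.14, 3.14].

### API

Orientations are given as a rotation vector (axis times angle).
In Python, from cell import arm gives the robot as it stands.
- The arm moves only by the tool jog_arm, never from a script. Its argument "rows" is a list of rows, each a list of 3 entries, a list of its own where there are three numbers: the shift along the world's x, y, z in cm, then the turn, a rotation vector about the world's x, y, z in degrees, then the opening, from 0 (shut) to 1 (fully open). A call has 1 to 8 rows; each row is the pose to reach, as a shift and turn from the pose commanded when the call began; what a row does not reach only later rows make up. A row lasts 1/8 s, in which the tool goes at most 62.5 mm and 10.7 degrees, less where a joint would pass 70% of its speed; a pose out of reach is approached as far as the arm can. A call with a gripper value outside its range is refused whole. The fingers move at their own pace and stop on an object; "newtons" is the grip in N (left out, the last holds). Time passes only in rows, so rows that repeat a pose let the fingers close. It gives the time, the measured TCP pose, the force, the opening and the grip force at its end, in the units of the state.
- arm.observe(): the state, without advancing time (a new reading comes with each control period).
- arm.get_image(name): name is "scene" or "top"; returns a dict with "img" (480x640x3 uint8, red, green, blue), "depth" (480x640 float32, m along the optical axis (not along the pixel's ray), 0 where there is no reading), "fx", "fy", "cx", "cy" (pixels), "rvec" (rotation vector, rad) and "tvec" (3), from world to camera coordinates, as OpenCV has them. Camera axes: x right, y down, z forward; pixel columns grow to the right and rows downward; lengths in m; the calibration is good to about 2 mm. A picture is of the moment at which its call begins.
- arm.sign_off(): hands the job in; it is judged then, once.
The state is a dict: "clock": time; "joints": joint angles; "dq": joint speeds; "joint_efforts": joint torques, N m; "position": TCP position; "ee_rot": TCP orientation; "force": force on the tool from outside, world axes, zero at the start; "ft_torque": the same for the moment, N m; "width": opening from 0.0 (shut) to 1.0 (fully open); "gripper_force": force on a finger pad.
Only numpy, scipy, OpenCV 4.12 (cv2) and the standard library are available. Lean on these libraries where they do the work, as an engineer would, in place of code of your own. Each camera call takes 0.05 s, during which the arm holds its last target. There are 200 camera calls.

### The job

Set both lidded dye tubs down in the bays of the plywood caddy (do not drop them in), choosing the bays so that each sits flat on its floor and nothing stands above the rim. Then slide the green wooden door wedge flat along the table, thin end first, under the middle of the caddy's sagging front lip, and push until the caddy is level and the wedge jams tight; let go and leave it there. Leave everything else on the table where it is.

Things in the scene. Friction and masses are not known exactly. Their poses are not given: they have to be found in the camera images.
- tub_tall_mid (a point): taller dye tub: white, blue lid; 80 mm (its x) by 100 mm (its y), 80 mm tall in all; this point is its centre, half-way up (40 mm over its underside). The top 32 mm is an upright blue grip fin in the middle of the lid, 56 mm along x and 12 mm thick (y); the lid's top is 8 mm above this point. Weighs 0.12 to 0.26 kg
- tub_low_mid (a point): lower dye tub: white, red lid; 80 mm (its x) by 100 mm (its y), 54 mm tall in all; this point is its centre, half-way up (27 mm over its underside). The top 32 mm is an upright red grip fin in the middle of the lid, 56 mm along x and 12 mm thick (y); the lid's top is 5 mm below this point. Weighs 0.09 to 0.19 kg
- deep_bay (a point): centre of the floor of the caddy's deep bay (bare plywood floor), 94 mm (x) by 116 mm (y) inside, 84 mm deep. Axes are the caddy's: z up out of the bay, x from the front lip towards the rear hinge. Let go of a fin by opening to 40 to 60 mm only: a wider gripper hits the bay walls, some 50 mm either side of the fin
- shallow_bay (a point): centre of the floor of the caddy's shallow bay (raised grey floor), beside the deep bay at +y of it; 94 mm (x) by 116 mm (y) inside, 58 mm deep; axes as deep_bay
- stand: fixed dark steel stand, 300 mm (y) by 170 mm (x), that carries the caddy: a plywood box 106 mm (x) by 250 mm (y), walls 6 mm, two bays side by side along y, its rim 116 mm above the table when level, hinged at its rear (+x) edge; its front sags, so it starts tilted 4.5 degrees down towards the lip. Origin on the table under the caddy centre; +x to the rear
- lip_edge (a point): middle of the lower front edge of the aluminium lip (100 mm wide along y, 8 mm thick) that sticks out 35 mm from the foot of the caddy's front; axes as deep_bay: the wedge goes in along +x (level). The edge is 14 mm above the table while the caddy sags, 26 mm when level; the space beneath is free, 150 mm deep and wider than the lip
- caddy (a joint): tilt of the caddy about its rear hinge: 0 = sagging, grows as the front lip is raised, 0.078 rad = level, against a firm stop. Nothing but the wedge holds it up; the front bears down with about 3 to 5.5 N when packed
- wedge_tail (a point): centre of the thick tail block of the green wooden wedge, where to grip it across its width: 50 mm (x) by 45 mm (y) by 33 mm tall, this point half-way up (16.5 mm). The wedge is 180 mm long; +x points to its thin end. Ahead of the block the top slopes down over 130 mm from 33 mm to 3 mm high
- wedge_tip (a point): middle of the wedge's thin end, on its underside, 155 mm ahead (+x) of wedge_tail; axes as wedge_tail. The slope meets the sagging lip when this end is about 48 mm under it and jams at about 100 mm. Sliding under the lip takes 6 to 15 N, rising steeply when it jams; 20 N is tight; it holds by friction when let go
- red_carton: bystander: red carton lying flat, 200 x 50 x 50 mm; origin at the centre of its underside; leave alone
- pail_green: bystander: round white pail with a green band, 94 mm wide, 115 mm tall; origin at the centre of its underside; leave alone
- pail_yellow: bystander: round white pail with a yellow band, 94 mm wide, 115 mm tall; origin at the centre of its underside; leave alone
- pail_blue: bystander: round white pail with a blue band, 83 mm wide, 95 mm tall; origin at the centre of its underside; leave alone
- dye_jar: bystander: amber glass jar, 60 mm wide, 85 mm tall; origin at the centre of its underside; leave alone
- mug: bystander: blue mug, 80 mm wide, 90 mm tall; origin at the centre of its underside; leave alone
- stir_spoon: bystander: wooden stirring spoon lying flat, 200 mm long; origin at the centre of its underside; leave alone
Mind the look-alikes: they are no part of the job. What is shaped like the part that bears tub_low_mid but pink or purple is not meant.

How it is judged:
On the way, in this order (a step that is already met when the one before it is completed fails the run):
1. one tub sits in the bay that fits its height, below the rim (((x of tub_tall_mid in the frame of deep_bay between -0.015 and 0.015 m and y of tub_tall_mid in the frame of deep_bay between -0.015 and 0.015 m and z of tub_tall_mid in the frame of deep_bay between 0.036 and 0.0435 m and angle between the z axis of tub_tall_mid and the z axis of deep_bay, either way round below 0.06 rad) or (x of tub_low_mid in the frame of shallow_bay between -0.015 and 0.015 m and y of tub_low_mid in the frame of shallow_bay between -0.015 and 0.015 m and z of tub_low_mid in the frame of shallow_bay between 0.023 and 0.0305 m and angle between the z axis of tub_low_mid and the z axis of shallow_bay, either way round below 0.06 rad))), for 0.2 s.
2. both tubs are packed below the rim (x of tub_tall_mid in the frame of deep_bay between -0.015 and 0.015 m and y of tub_tall_mid in the frame of deep_bay between -0.015 and 0.015 m and z of tub_tall_mid in the frame of deep_bay between 0.036 and 0.0435 m and angle between the z axis of tub_tall_mid and the z axis of deep_bay, either way round below 0.06 rad and x of tub_low_mid in the frame of shallow_bay between -0.015 and 0.015 m and y of tub_low_mid in the frame of shallow_bay between -0.015 and 0.015 m and z of tub_low_mid in the frame of shallow_bay between 0.023 and 0.0305 m and angle between the z axis of tub_low_mid and the z axis of shallow_bay, either way round below 0.06 rad), for 0.3 s.
3. the wedge is under the lip and has raised the caddy level against its stop (value of joint caddy above 0.074 rad and x of wedge_tip in the frame of lip_edge between 0.085 and 0.125 m and y of wedge_tail in the frame of lip_edge between -0.04 and 0.04 m and angle between wedge_tail's own z axis and vertical below 0.06 rad and contact force between wedge and caddy above 7 N), for 0.2 s.
At the end, for the whole second after the job is handed in: Tall tub in deep bay, low tub in shallow bay: within 15 mm of centre, 4 mm of the floor, 3.4 degrees of square. Wedge flat, thin end 85 to 125 mm under the lip, tail within 40 mm of its midline, caddy within 0.004 rad of its level stop. Wedge bears on caddy with over 7 N (all of step 2 and all of step 3); the robot touches nothing.
It fails at once if a bystander was pushed more than 30 mm (distance of any of red_carton, pail_green, pail_yellow, pail_blue, dye_jar, mug, stir_spoon from where it was at the start of the episode above 0.03 m).
It fails at once if a tub was dropped from more than about 50 mm ((linear speed of tub_tall above 1 m/s and contact force between tub_tall and the fingers below 0.1 N) or (linear speed of tub_low above 1 m/s and contact force between tub_low and the fingers below 0.1 N)).
It fails at once if a tub was tipped over (angle between any of tub_tall_mid, tub_low_mid's own z axis and vertical above 0.8 rad).
It also fails if it takes over 70 s, if anything falls off the work surface, if the arm or the gripper's body presses on something with over 40 N, if the wrist force passes 120 N, or if a joint passes its speed limit or range.

## Working session

There is one attempt and no reset: what is moved stays moved. The work goes in short steps, Python scripts to look and compute and a tool call to move; the robot and the scene stay as the last step left them, time stands still between calls to the robot, and variables do not carry over. Pictures are saved under pics/ and viewed, at most 10 in all, crops included, and the job is handed in when it is done.

Besides the shell and the picture viewer there is one more tool, called as name([rows], argument=value, ...), one row to a line, values as JSON. jog_arm: Moves the arm, as the interface text tells. Its arguments: {"type":"object","properties":{"rows":{"type":"array","items":{"type":"array"}},"newtons":{"type":"number"}},"required":["rows"]}

```bash
mkdir -p pics; cat > h.py <<'E'
import numpy as np, cv2, pickle
from cell import arm
def grab(n):
    d=arm.get_image(n); pickle.dump(d,open(n+'.pkl','wb')); return d
def load(n): return pickle.load(open(n+'.pkl','rb'))
def pts(d):
    R=cv2.Rodrigues(np.array(d['rvec'],float))[0]; t=np.array(d['tvec'],float).ravel()
    v,u=np.mgrid[0:480,0:640]; z=d['depth'].astype(float)
    P=np.dstack([(u-d['cx'])/d['fx']*z,(v-d['cy'])/d['fy']*z,z])
    return (P-t)@R   # world per pixel
E
python3 - <<'E'
from h import *
for n in ['scene','top']:
    d=grab(n); cv2.imwrite(f'pics/{n}0.png',d['img'][:,:,::-1])
    R=cv2.Rodrigues(np.array(d['rvec'],float))[0]; print(n,-R.T@np.array(d['tvec']).ravel(),R[2], (d['depth']>0).mean())
print(arm.observe())
E
```

```text
scene [1.43112937 0.29561156 1.07256436] [-0.65885644 -0.21162342 -0.72188899] 0.9958235677083334
top [0.30278247 0.00668142 1.60683117] [ 0.1233162   0.00147492 -0.99236633] 0.9960286458333333
{'clock': 0.1, 'joints': array([ 1.11437354,  0.43514564,  0.0249895 ,  1.57401077, -0.01157438,
        1.13399439, -0.07507673]), 'dq': array([-0.00174459, -0.00198661,  0.00026223, -0.00226403,  0.00042752,
       -0.0004206 , -0.00226648]), 'joint_efforts': array([ 3.49734670e-03, -6.69123101e+01,  9.88224708e-01, -3.15143895e+01,
       -6.05645939e-02,  3.74234968e-02,  1.00364969e-04]), 'position': array([ 0.21632812, -0.58587819,  0.2260266 ]), 'ee_rot': array([-3.09123828e+00, -5.52573534e-01,  6.32936550e-04]), 'force': array([ 0.49653971, -0.03776135,  0.38145296]), 'ft_torque': array([ 0.00293693, -0.02487069,  0.00840613]), 'gripper_force': 0.0, 'width': 1.0024013370117955}
```

View pics/scene0.png

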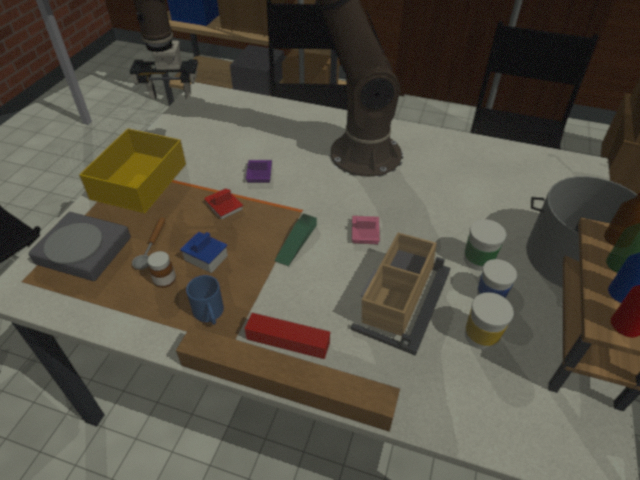

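View pics/top0.png

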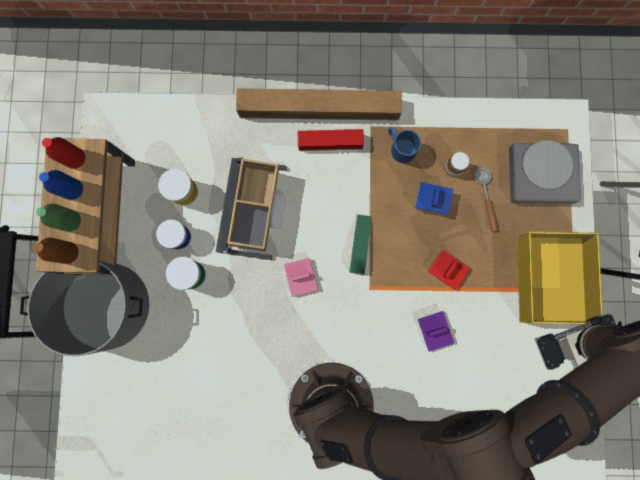

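The scene view shows the blue-lid tub at (205,250), the red-lid one at (224,205), the wedge at (297,238) and the caddy at (400,285). In the top view they are at (436,199), (450,270), (361,243) and (253,205). The lip is at (279,210), facing right (world -y), and the grey shallow bay is the one nearer the robot.

```bash
cat >> h.py <<'E'
def mask(d,box,h0,h1,smin=100,vmin=30):
    hsv=cv2.cvtColor(d['img'],cv2.COLOR_RGB2HSV); H,S,V=[hsv[:,:,i].astype(int) for i in range(3)]
    m=((H>=h0)&(H<=h1) if h0<=h1 else (H>=h0)|(H<=h1))&(S>smin)&(V>vmin)
    b=np.zeros(m.shape,bool); x0,y0,x1,y1=box; b[y0:y1,x0:x1]=1; return m&b
def rect(p):
    (c,s,a)=cv2.minAreaRect((p[:,:2]*1000).astype(np.float32)); return np.round(c,1),np.round(s,1),round(a,1)
E
python3 - <<'E'
from h import *
d=load('top'); W=pts(d)
for n,box,h0,h1 in [('blue',(405,170,465,225),100,130),('red',(420,240,480,300),170,8),('wedge',(340,205,372,285),45,95)]:
    m=mask(d,box,h0,h1,90); p=W[m]; print(n,len(p),'z pct',np.percentile(p[:,2],[2,20,50,80,98]).round(3),'hsv',np.median(cv2.cvtColor(d['img'],cv2.COLOR_RGB2HSV)[m],axis=0))
    print(' all',rect(p))
    if n!='wedge':
        zl=.048 if n=='blue' else .022
        f=p[p[:,2]>zl+.022]; l=p[abs(p[:,2]-zl)<.008]; print(' fin',len(f),rect(f),f[:,2].mean().round(3)); print(' lid',rect(l))
    else:
        for a,b in [(0,.012),(.012,.024),(.029,.04)]:
            q=p[(p[:,2]>a)&(p[:,2]<b)]; print(a,len(q),q.mean(0).round(4))
# caddy region
box=(215,145,310,265); q=W[box[1]:box[3],box[0]:box[2]]; 
for a,b in [(.095,.13),(.05,.09),(.015,.035)]:
    s=q[(q[:,:,2]>a)&(q[:,:,2]<b)]; print('caddy',a,len(s),rect(s),s.mean(0).round(3))
np.set_printoptions(linewidth=250)
print((W[150:262:6,225:300:5,2]*1000).astype(int))
o=lambda u,v:(W[v,u]*1000).astype(int)
print({n:o(*k) for n,k in dict(pink=(300,277),mug=(405,148),jar=(459,160),spoon=(490,210),carton=(330,140),py=(175,187),pb=(172,234),pg=(184,273),box=(527,240),scale=(515,170)).items()})
E
```

```text
blue 871 z pct [0.041 0.045 0.048 0.052 0.083] hsv [111. 175. 145.]
 all (array([ 462.4, -186.5]), array([119.9, 486.7]), 53.4)
 fin 81 (array([ 461.8, -161.2]), array([ 35.7, 461.1]), 47.9) 0.136
 lid (array([ 613.7, -299.1]), array([99.5, 80.6]), 78.1)
red 925 z pct [0.003 0.019 0.022 0.027 0.056] hsv [  1. 196. 169.]
 all (array([ 386. , -199.6]), array([119.8, 428.3]), 6.3)
 fin 89 (array([ 346.9, -184.2]), array([ 39. , 389.8]), 18.7) 0.105
 lid (array([ 402.3, -345.9]), array([101.1,  81.5]), 57.0)
wedge 736 z pct [0.002 0.012 0.024 0.032 0.039] hsv [ 75. 105. 100.]
 all (array([427.2, -66.1]), array([ 65.4, 280.7]), 72.8)
0 136 [ 0.5409 -0.0896  0.0076]
0.012 218 [ 0.5006 -0.0841  0.0183]
0.029 251 [ 0.4245 -0.0737  0.0332]
caddy 0.095 738 (array([579.2, 234.9]), array([107.4, 251.8]), 82.6) [0.582 0.238 0.109]
caddy 0.05 1301 (array([621.4, 235.6]), array([188.9, 389.7]), 69.3) [0.546 0.249 0.059]
caddy 0.015 2420 (array([588.2, 216.1]), array([358.3, 280.9]), 1.1) [0.597 0.249 0.024]
[[  -3    2    4    2    4    1   -1   -2   -2   -4    3    5    2   -2   -4]
 [   0    0   
[... 1021 characters left out ...]
   54   48   51   55  111    3    1   -5    1    0   -1]
 [  13   95   54   58   60   56   54   54  102   -1   -4   -4    0    4   -5]
 [  13    2   49   78  101  114  107   49   64    0    1    3   -2   -6    1]
 [  39   20   14   18   13   14    0    0   -1    2    1   -4    0    3   -6]
 [  -1    0    1   -2   -3    6   -5   13   17   15    0    4    0   -5   -4]]
{'pink': array([371,  96,  58]), 'mug': array([ 780, -219,   -1]), 'jar': array([ 719, -364,   91]), 'spoon': array([ 583, -472,   24]), 'carton': array([788,  15,  46]), 'py': array([621, 458, 113]), 'pb': array([487, 464,  97]), 'pg': array([375, 419, 116]), 'box': array([ 485, -556,   92]), 'scale': array([ 702, -541,   51])}
```

```bash
cat >> h.py <<'E'
from scipy.spatial.transform import Rotation as Ro
def tool(line,tilt=0.0,cy=172.6):
    "tool down, closing line at angle line (deg); tilt (deg) about caddy y"
    a=np.radians(line); y=np.array([np.cos(a),np.sin(a),0]); z=np.array([0,0,-1.])
    R=Ro.from_matrix(np.c_[np.cross(y,z),y,z]); c=np.radians(cy)
    return Ro.from_rotvec(-tilt*np.array([np.cos(c),np.sin(c),0]),degrees=True)*R
def go(p,R):
    s=arm.observe(); R0=Ro.from_rotvec(s['ee_rot'])
    print('shift cm',((np.array(p)-s['position'])*100).round(2),'turn',(R*R0.inv()).as_rotvec(degrees=True).round(2))
def frame(rimc,ang=82.6,sag=4.5):
    a,b=np.radians([ang,sag]); X=np.array([np.cos(a),np.sin(a),0]);Y=np.array([-X[1],X[0],0]);Z=np.array([0,0,1.])
    return X*np.cos(b)+Z*np.sin(b),Y,Z*np.cos(b)-X*np.sin(b)
E
python3 - <<'E'
from h import *
d=load('top'); d['depth']=cv2.medianBlur(d['depth'],3); W=pts(d)
for n,box,h0,h1,zl in [('blue',(405,170,465,225),100,130,.048),('red',(420,240,480,300),170,8,.022)]:
    p=W[mask(d,box,h0,h1,90)]; f=p[(p[:,2]>zl+.024)&(p[:,2]<.1)]; print(n,len(f),rect(f))
    l=p[abs(p[:,2]-zl)<.009]; print(rect(l))
p=W[mask(d,(340,205,372,285),45,95,60)]; p=p[p[:,2]<.05]; print('wedge',rect(p)); p=p[p[:,2]>.028];print(rect(p))
W=pts(load('top'));q=W[145:265,215:310].reshape(-1,3)
for lo in (.09,.095,.1): 
    s=q[(q[:,2]>lo)&(q[:,2]<.13)]; print('rim',rect(s),np.median(s[:,2]))
X,Y,Z=frame(0); rc=np.array([.579,.235,.111])
r=(q-rc); c=np.c_[r@X,r@Y,r@Z]*1000
for n,yy in (('deep',-61),('shal',61)):
    m=(abs(c[:,0])<32)&(abs(c[:,1]-yy)<40)&(c[:,2]<-40)&(c[:,2]>-110); print(n,m.sum(),np.median(c[m],axis=0),'slope',np.polyfit(c[m][:,0],c[m][:,2],1))
m=(c[:,0]<-60)&(c[:,0]>-110)&(c[:,2]>-102)&(c[:,2]<-75)&(abs(c[:,1])<70)
l=q[m]; print('lip',m.sum(),rect(l),np.percentile(c[m],[2,50,98],axis=0).round(1).tolist())
print(W[210,283])
go([.614,-.299,.20],tool(-101.9))
E
```

```text
blue 75 (array([ 613.8, -299.5]), array([12.4, 54. ]), 78.2)
(array([ 614.6, -299.5]), array([99.4, 80.5]), 78.4)
red 80 (array([ 402.7, -345.7]), array([13.7, 54.2]), 55.8)
(array([ 402.3, -346.6]), array([100.4,  80.9]), 56.2)
wedge (array([476.8, -81.6]), array([ 43.3, 177.6]), 82.6)
(array([426.9, -75.1]), array([42.9, 76.9]), 82.3)
rim (array([579.2, 234.9]), array([107.4, 251.8]), 82.6) 0.10901948228890335
rim (array([579.2, 234.9]), array([107.4, 251.8]), 82.6) 0.10957274335097386
rim (array([579.2, 234.9]), array([107.4, 251.8]), 82.6) 0.11028893545815437
deep 546 [-7.17988538e-02 -6.11326844e+01 -8.34868096e+01] slope [-7.16509563e-03 -8.38106765e+01]
shal 577 [  0.32504022  61.40909057 -58.49916697] slope [-9.29747656e-04 -5.83174783e+01]
lip 446 (array([569.6, 158.7]), array([ 49.5, 138.8]), 82.7) [[-108.7, -60.9, -101.6], [-80.0, -0.4, -85.0], [-60.7, 61.9, -76.1]]
[0.57603392 0.15511129 0.01562589]
shift cm [39.77 28.69 -2.6 ] turn [-8.000e-02 -2.000e-02 -3.217e+01]
```

jog_arm([
  [[6,4,0],[0,0,-4],1],
  [[12,8.6,0],[0,0,-9],1],
  [[18,13,-1],[0,0,-14],1],
  [[24,17.3,-1],[0,0,-19],1],
  [[30,21.6,-2],[0,0,-24],1],
  [[36,26,-2.5],[0,0,-29],1],
  [[39.8,28.7,-2.6],[0,0,-32.2],1],
  [[39.8,28.7,-2.6],[0,0,-32.2],1],
], newtons=25)

```text
clock: 1.1
position: [0.6162, -0.2971, 0.2001]
ee_rot: [-3.124, 0.326, 0.001]
force: [0.2, -0.8, 0.7]
width: 1.004
gripper_force: 0.0
```

```bash
python3 - <<'E'
from h import *
print(arm.observe()['position'],arm.observe()['joints'])
go([.614,-.299,.053],tool(-101.9))
E
```

```text
[ 0.61618102 -0.29706093  0.20007368] [ 0.34356422  0.55169818  0.04460316  1.44604467 -0.02596039  1.14520205
 -1.38637045]
shift cm [ -0.22  -0.19 -14.71] turn [-0.03 -0.04  0.01]
```

jog_arm([
  [[-0.2,-0.2,-5],[0,0,0],1],
  [[-0.2,-0.2,-9],[0,0,0],1],
  [[-0.2,-0.2,-12.5],[0,0,0],1],
  [[-0.2,-0.2,-14.6],[0,0,0],1],
  [[-0.2,-0.2,-14.6],[0,0,0],0],
  [[-0.2,-0.2,-14.6],[0,0,0],0],
  [[-0.2,-0.2,-14.6],[0,0,0],0],
  [[-0.2,-0.2,-14.6],[0,0,0],0],
], newtons=25)

```text
clock: 2.1
position: [0.613, -0.3015, 0.0558]
ee_rot: [3.124, -0.327, 0.002]
force: [-0.4, -0.4, 0.8]
width: 0.615
gripper_force: 0.0
```

jog_arm([
  [[0.1,0.2,-0.2],[0,0,0],0],
  [[0.1,0.2,-0.2],[0,0,0],0],
  [[0.1,0.2,-0.2],[0,0,0],0],
  [[0.1,0.2,-0.2],[0,0,0],0],
  [[0.1,0.2,-0.2],[0,0,0],0],
  [[0.1,0.2,-0.2],[0,0,0],0],
  [[0.1,0.2,-0.2],[0,0,0],0],
], newtons=25)

```text
clock: 2.98
position: [0.6135, -0.2995, 0.0527]
ee_rot: [3.124, -0.327, -0.0]
force: [-0.1, -0.4, -0.6]
width: 0.128
gripper_force: 25.0
```

```bash
python3 - <<'E'
from h import *
X,Y,Z=frame(0); rc=np.array([.579,.235,.111]); f=rc-.061*Y-.084*Z; print(f, Z)
for h in (.13,.06,.001): print(h,f+(.0527+h)*Z); go(f+(.0527+h)*Z,tool(-7.4,4.5))
go(f+(.0527+.13)*Z,tool(-7.4,0))
E
```

```text
[0.64034078 0.23367914 0.02725894] [-0.01010519 -0.07780562  0.99691733]
0.13 [0.63849456 0.21946405 0.20939574]
shift cm [ 2.5  51.89 15.67] turn [ 2.93 -4.12 94.48]
0.06 [0.63920192 0.22491045 0.13961153]
shift cm [ 2.57 52.44  8.69] turn [ 2.93 -4.12 94.48]
0.001 [0.63979813 0.22950098 0.0807934 ]
shift cm [ 2.63 52.9   2.81] turn [ 2.93 -4.12 94.48]
shift cm [ 2.5  51.89 15.67] turn [1.000e-02 1.000e-02 9.454e+01]
```

jog_arm([
  [[0,0,4],[0,0,0],0],
  [[0,0,9],[0,0,0],0],
  [[0,2,13.5],[0,0,5],0],
  [[0.5,6,17],[0,0,13],0],
  [[1,10,18],[0,0,22],0],
  [[1.5,15,18],[0,0,31],0],
  [[2,20,18],[0,0,41],0],
  [[2,25,18],[0,0,50],0],
])

```text
clock: 3.98
position: [0.6334, -0.0475, 0.2326]
ee_rot: [-2.967, -1.033, 0.0]
force: [1.2, -0.4, -0.9]
width: 0.13
gripper_force: 25.0
```

jog_arm([
  [[0.2,5,0],[0,0,9],0],
  [[0.2,10,0],[0,0,18],0],
  [[0.3,15,0],[0,0,27],0],
  [[0.4,20,0],[0,0,36],0],
  [[0.5,24,0],[0,0,44],0],
  [[0.4,26.5,0],[0,0,44.5],0],
  [[0.4,26.5,0],[0,0,44.5],0],
  [[0.4,26.5,0],[0,0,44.5],0],
])

```text
clock: 4.97
position: [0.6379, 0.2139, 0.2325]
ee_rot: [2.364, 2.068, -0.002]
force: [0.1, -0.8, -1.6]
width: 0.131
gripper_force: 25.0
```

```bash
python3 - <<'E'
from h import *
X,Y,Z=frame(0); rc=np.array([.579,.235,.111]); f=rc-.061*Y-.084*Z
s=arm.observe(); print(s['position'],s['joints'])
for h in (.12,.06,.001): go(f+(.0527+h)*Z,tool(-7.4,4.5))
d=grab('scene'); W=pts(d); cv2.imwrite('pics/s1.png',cv2.resize(d['img'][180:360,320:500,::-1],None,fx=3,fy=3))
E
```

```text
[0.63789144 0.21389677 0.23253813] [-0.14892668  0.54809029 -0.41311885  1.40639744  0.22497191  1.23417852
 -0.71585819]
shift cm [ 0.07  0.63 -3.31] turn [ 4.55 -0.59  0.24]
shift cm [ 0.13  1.1  -9.29] turn [ 4.55 -0.59  0.24]
shift cm [  0.19   1.56 -15.17] turn [ 4.55 -0.59  0.24]
```

View pics/s1.png

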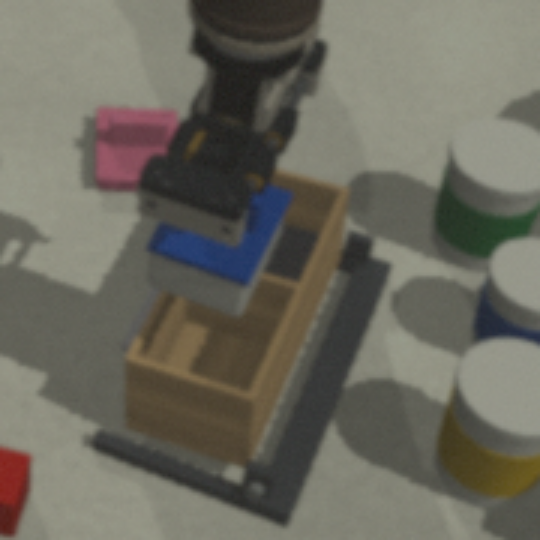

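The tub hangs level, square to the caddy and above the deep bay. Next I'll descend.

jog_arm([
  [[0.1,0.6,-1.5],[2.3,-0.3,0.2],0.13],
  [[0.1,0.6,-3.3],[4.5,-0.6,0.2],0],
  [[0.1,0.8,-5.5],[4.5,-0.6,0.2],0],
  [[0.1,0.9,-7.5],[4.5,-0.6,0.2],0],
  [[0.1,1.1,-9.3],[4.5,-0.6,0.2],0],
  [[0.1,1.1,-9.3],[4.5,-0.6,0.2],0],
  [[0.1,1.1,-9.3],[4.5,-0.6,0.2],0],
])

```text
clock: 5.9
position: [0.639, 0.2266, 0.1405]
ee_rot: [-2.318, -2.041, -0.094]
force: [0.2, -0.7, -1.5]
width: 0.127
gripper_force: 25.0
```

```bash
python3 - <<'E'
from h import *
X,Y,Z=frame(0); rc=np.array([.579,.235,.111]); f=rc-.061*Y-.084*Z
print(arm.observe()['position'])
for h in (.06,.03,.003): go(f+(.0527+h)*Z,tool(-7.4,4.5))
E
```

```text
[0.63903331 0.2266267  0.14046826]
shift cm [ 0.02 -0.17 -0.09] turn [-0.05  0.08 -0.13]
shift cm [ 0.05  0.06 -3.08] turn [-0.05  0.08 -0.13]
shift cm [ 0.07  0.27 -5.77] turn [-0.05  0.08 -0.13]
```

jog_arm([
  [[0,-0.1,-1],[0,0,0],0],
  [[0,0,-2],[0,0,0],0],
  [[0,0,-3],[0,0,0],0],
  [[0,0.1,-4],[0,0,0],0],
  [[0,0.1,-5],[0,0,0],0],
  [[0,0.2,-5.7],[0,0,0],0],
  [[0,0.2,-5.7],[0,0,0],0],
])

```text
clock: 6.78
position: [0.6381, 0.2287, 0.082]
ee_rot: [-2.317, -2.041, -0.091]
force: [-0.1, 0.5, -1.0]
width: 0.133
gripper_force: 25.0
```

```bash
python3 - <<'E'
from h import *
X,Y,Z=frame(0); rc=np.array([.579,.235,.111]); f=rc-.061*Y-.084*Z
print(arm.observe()['position'])
for h in (.003,.0): go(f+(.0527+h)*Z,tool(-7.4,4.5))
E
```

```text
[0.63812587 0.22867628 0.08202207]
shift cm [0.17 0.07 0.08] turn [-0.02 -0.03 -0.18]
shift cm [ 0.17  0.09 -0.22] turn [-0.02 -0.03 -0.18]
```

jog_arm([
  [[0.1,0.1,-0.15],[0,0,0],0],
  [[0.1,0.1,-0.3],[0,0,0],0],
  [[0.1,0.1,-0.3],[0,0,0],0],
  [[0.1,0.1,-0.3],[0,0,0],0.5],
  [[0.1,0.1,-0.3],[0,0,0],0.5],
  [[0.1,0.1,-0.3],[0,0,0],0.5],
  [[0.1,0.1,-0.3],[0,0,0],0.5],
])

```text
clock: 7.65
position: [0.6396, 0.2297, 0.0798]
ee_rot: [-2.317, -2.042, -0.093]
force: [0.4, 0.1, -0.7]
width: 0.482
gripper_force: 0.0
```

Now I'll retract along the bay axis and head for the low tub.

jog_arm([
  [[0,-0.1,2],[0,0,0],0.5],
  [[-0.1,-0.4,5],[0,0,0],0.5],
  [[-0.1,-0.7,9],[0,0,0],0.5],
  [[-0.2,-1,13],[0,0,0],0.5],
  [[-0.3,-1.2,15],[0,0,0],0.5],
  [[-0.3,-1.2,15],[0,0,0],0.5],
])

```text
clock: 8.4
position: [0.6375, 0.2182, 0.233]
ee_rot: [-2.318, -2.043, -0.099]
force: [-0.7, -0.8, -0.4]
width: 0.497
gripper_force: 0.0
```

```bash
python3 - <<'E'
from h import *
print(arm.observe()['position'],arm.observe()['joints'])
go([.4025,-.346,.2],tool(56.5))
d=grab('scene'); W=pts(d)
X,Y,Z=frame(0); rc=np.array([.579,.235,.111]); f=rc-.061*Y-.084*Z
m=mask(d,(320,180,480,360),100,130,90); c=(W[m]-f); c=np.c_[c@X,c@Y,c@Z]; c=c[(abs(c[:,:2])<.08).all(1)&(c[:,2]>0.03)&(c[:,2]<.1)]
print(len(c),np.percentile(c,[2,50,98],axis=0).round(4)); fin=c[c[:,2]>.058]; print('fin',len(fin),np.percentile(fin,[2,50,98],axis=0).round(4)); l=c[c[:,2]<.053]; print('lid',len(l),rect(l))
E
```

```text
[0.63752127 0.21818119 0.23300411] [-0.08754841  0.53179927 -0.44921455  1.44313616  0.17167421  1.16555193
 -0.66625505]
shift cm [-23.5  -56.42  -3.3 ] turn [-4.59 -1.79 63.7 ]
687 [[-0.0365 -0.0282  0.0454]
 [ 0.0004 -0.0056  0.0507]
 [ 0.0313  0.0454  0.0827]]
fin 220 [[-0.0271 -0.0093  0.0596]
 [ 0.0012 -0.0054  0.076 ]
 [ 0.0271  0.0048  0.0832]]
lid 427 (array([-2.4,  8.7]), array([83.2, 71.9]), 89.1)
```

jog_arm([
  [[-2,-5.5,0],[-4.5,0.6,0],0.5],
  [[-4,-11,0],[-4.5,0.6,6],0.8],
  [[-6.5,-16.5,0],[-4.5,0.2,13],1],
  [[-9,-22,0],[-4.5,0,20],1],
  [[-11,-27,0],[-4.5,-0.2,27],1],
  [[-13,-32,0],[-4.5,-0.5,34],1],
  [[-15.5,-37.5,0],[-4.5,-0.8,41],1],
  [[-18,-43,-1],[-4.6,-1,48],1],
])

```text
clock: 9.45
position: [0.4554, -0.2139, 0.2193]
ee_rot: [-1.301, -2.857, 0.009]
force: [0.2, -0.5, -0.4]
width: 1.0
gripper_force: 0.0
```

```bash
python3 - <<'E'
from h import *
go([.4025,-.346,.12],tool(56.5))
E
```

```text
shift cm [ -5.29 -13.21  -9.93] turn [ 0.26 -0.22 15.48]
```

jog_arm([
  [[-2,-5,-2],[0.2,-0.2,7],1],
  [[-4,-10,-5],[0.2,-0.2,15],1],
  [[-5.3,-13.2,-8],[0.2,-0.2,15.5],1],
  [[-5.4,-13.4,-9.9],[0.2,-0.2,15.5],1],
  [[-5.4,-13.4,-9.9],[0.2,-0.2,15.5],1],
  [[-5.4,-13.4,-9.9],[0.2,-0.2,15.5],1],
])

```text
clock: 10.2
position: [0.4031, -0.3456, 0.1211]
ee_rot: [0.909, 3.007, -0.001]
force: [0.6, -0.3, 0.6]
width: 0.999
gripper_force: 0.0
```

```bash
python3 - <<'E'
from h import *
go([.4025,-.346,.027],tool(56.5)); print(arm.observe()['position'],arm.observe()['joints'])
E
```

```text
shift cm [-0.06 -0.04 -9.41] turn [0.04 0.02 0.15]
[ 0.40306141 -0.34560777  0.12109202] [ 0.97459459  0.4507139  -0.49059295  1.89726098  0.27511756  0.85925105
  1.32773879]
```

jog_arm([
  [[0,0,-3.5],[0,0,0],1],
  [[0,0,-7],[0,0,0],1],
  [[0,0,-9.3],[0,0,0],1],
  [[0,0,-9.3],[0,0,0],0.3],
  [[0,0,-9.3],[0,0,0],0],
  [[0,0,-9.3],[0,0,0],0],
  [[0,0,-9.3],[0,0,0],0],
  [[0,0,-9.3],[0,0,0],0],
], newtons=25)

```text
clock: 11.2
position: [0.4027, -0.3465, 0.0282]
ee_rot: [0.911, 3.006, -0.002]
force: [-0.2, 0.5, -0.2]
width: 0.507
gripper_force: 0.0
```

jog_arm([
  [[0,0,0],[0,0,0],0],
  [[0,0,0],[0,0,0],0],
  [[0,0,0],[0,0,0],0],
  [[0,0,0],[0,0,0],0],
  [[0,0,0],[0,0,0],0],
  [[0,0,0],[0,0,0],0],
])

```text
clock: 11.95
position: [0.4025, -0.3463, 0.0277]
ee_rot: [0.911, 3.006, -0.002]
force: [-0.3, 0.5, 0.3]
width: 0.127
gripper_force: 25.0
```

```bash
python3 - <<'E'
from h import *
s=arm.observe();t=s['position'];print(t,s['width'],s['gripper_force'])
X,Y,Z=frame(0); rc=np.array([.579,.235,.111]); f=rc+.061*Y-.058*Z
print(f);go(f+(t[2]+.15)*Z,tool(-7.4,0))
E
```

```text
[ 0.40247535 -0.34630747  0.02771596] 0.1267362608682013 24.99989479780197
[0.51909416 0.24736926 0.05317879]
shift cm [11.48 57.98 20.26] turn [ 5.000e-02 -4.000e-02 -6.368e+01]
```

jog_arm([
  [[0,0,4],[0,0,0],0],
  [[0,1,9],[0,0,0],0],
  [[0.5,4,14],[0,0,-5],0],
  [[1.5,8,18],[0,0,-12],0],
  [[2.5,13,20],[0,0,-19],0],
  [[3.5,18.5,20],[0,0,-26],0],
  [[4.5,24,20],[0,0,-33],0],
  [[5.5,29.5,20],[0,0,-40],0],
])

```text
clock: 12.95
position: [0.4574, -0.0496, 0.2279]
ee_rot: [1.89, 2.509, -0.002]
force: [0.9, 0.6, -1.1]
width: 0.128
gripper_force: 25.0
```

jog_arm([
  [[1,5.5,0],[0,0,-6],0],
  [[2,11,0],[0,0,-12],0],
  [[3.5,16.5,0],[0,0,-18],0],
  [[4.5,22,0],[0,0,-23],0],
  [[5.5,26,0],[0,0,-23.7],0],
  [[6,28.5,0],[0,0,-23.7],0],
  [[6,28.5,0],[0,0,-23.7],0],
  [[6,28.5,0],[0,0,-23.7],0],
])

```text
clock: 13.95
position: [0.5173, 0.2328, 0.2274]
ee_rot: [-2.361, -2.073, 0.003]
force: [-0.2, 0.4, -0.6]
width: 0.132
gripper_force: 25.0
```

```bash
python3 - <<'E'
from h import *
X,Y,Z=frame(0); rc=np.array([.579,.235,.111]); f=rc+.061*Y-.058*Z
s=arm.observe(); print(s['position'],s['joints'],s['width'])
for h in (.12,.06,.03,.003): go(f+(.0277+h)*Z,tool(-7.4,4.5))
E
```

```text
[0.51734581 0.23280234 0.22738329] [-0.10088533  0.40588492 -0.57318218  1.67785685  0.23912924  1.13069598
 -0.87001556] 0.13218393925304348
shift cm [ 0.03  0.31 -2.7 ] turn [ 4.54 -0.68  0.04]
shift cm [ 0.09  0.77 -8.68] turn [ 4.54 -0.68  0.04]
shift cm [  0.12   1.01 -11.67] turn [ 4.54 -0.68  0.04]
shift cm [  0.14   1.22 -14.36] turn [ 4.54 -0.68  0.04]
```

jog_arm([
  [[0,0.2,-1.3],[2.3,-0.3,0],0],
  [[0,0.3,-2.7],[4.5,-0.6,0],0],
  [[0,0.4,-4.7],[4.5,-0.6,0],0],
  [[0.1,0.5,-6.7],[4.5,-0.6,0],0],
  [[0.1,0.7,-8.7],[4.5,-0.6,0],0],
  [[0.1,0.7,-8.7],[4.5,-0.6,0],0],
  [[0.1,0.7,-8.7],[4.5,-0.6,0],0],
])

```text
clock: 14.82
position: [0.519, 0.2401, 0.1415]
ee_rot: [-2.321, -2.037, -0.091]
force: [0.3, -0.0, -0.9]
width: 0.126
gripper_force: 25.0
```

```bash
python3 - <<'E'
from h import *
X,Y,Z=frame(0); rc=np.array([.579,.235,.111]); f=rc+.061*Y-.058*Z
for h in (.06,.03,.003,0): go(f+(.0277+h)*Z,tool(-7.4,4.5))
E
```

```text
shift cm [-0.07  0.04 -0.09] turn [-0.01  0.    0.07]
shift cm [-0.04  0.27 -3.08] turn [-0.01  0.    0.07]
shift cm [-0.02  0.48 -5.77] turn [-0.01  0.    0.07]
shift cm [-0.01  0.51 -6.07] turn [-0.01  0.    0.07]
```

jog_arm([
  [[0,0.1,-1],[0,0,0],0],
  [[0,0.2,-2],[0,0,0],0],
  [[0,0.3,-3],[0,0,0],0],
  [[0,0.4,-4],[0,0,0],0],
  [[0,0.4,-5],[0,0,0],0],
  [[0,0.5,-5.8],[0,0,0],0],
  [[0,0.5,-6],[0,0,0],0],
  [[0,0.5,-6],[0,0,0],0],
])

```text
clock: 15.82
position: [0.5186, 0.2458, 0.0808]
ee_rot: [-2.32, -2.038, -0.091]
force: [-0.5, -0.6, -0.8]
width: 0.132
gripper_force: 25.0
```

```bash
python3 - <<'E'
from h import *
X,Y,Z=frame(0); rc=np.array([.579,.235,.111]); f=rc+.061*Y-.058*Z
go(f+(.0277)*Z,tool(-7.4,4.5))
E
```

```text
shift cm [ 0.03 -0.06 -0.  ] turn [-0.01 -0.03  0.01]
```

jog_arm([
  [[0,-0.1,-0.2],[0,0,0],0],
  [[0,-0.1,-0.2],[0,0,0],0],
  [[0,-0.1,-0.2],[0,0,0],0.5],
  [[0,-0.1,-0.2],[0,0,0],0.5],
  [[0,-0.1,-0.2],[0,0,0],0.5],
  [[0,-0.1,-0.2],[0,0,0],0.5],
])

```text
clock: 16.58
position: [0.5185, 0.2446, 0.0786]
ee_rot: [-2.32, -2.037, -0.09]
force: [0.1, 0.1, 0.2]
width: 0.483
gripper_force: 0.0
```

jog_arm([
  [[0,-0.2,2],[0,0,0],0.5],
  [[-0.1,-0.5,5],[0,0,0],0.5],
  [[-0.1,-0.8,9],[0,0,0],0.5],
  [[-0.2,-1.1,13],[0,0,0],0.5],
  [[-1.5,-6,13.5],[-4.5,0.6,0],0.5],
  [[-4,-12,13.5],[-4.5,0.6,-7],0.8],
  [[-6,-18,13.5],[-4.5,0.5,-15],1],
  [[-8,-24,13.5],[-4.5,0.3,-23],1],
])

```text
clock: 17.58
position: [0.439, 0.0067, 0.2138]
ee_rot: [2.715, 1.548, 0.021]
force: [0.7, -0.7, -0.6]
width: 0.779
gripper_force: 0.0
```

```bash
python3 - <<'E'
from h import *
s=arm.observe();print(s['position'],s['joints'],s['width'])
go([.4123,-.0732,.12],tool(-97.4))
d=grab('top'); W=pts(d); hsvimg=d['img']
X,Y,Z=frame(0); rc=np.array([.579,.235,.111])
for n,yy,dep,h0,h1,zl in (('tall',-61,84,100,130,48),('low',61,58,170,8,22)):
    f=rc+yy/1000*Y-dep/1000*Z
    c=W[mask(d,(200,130,310,270),h0,h1,90)]-f; c=np.c_[c@X,c@Y,c@Z]*1000
    print(n,len(c)); 
    fin=c[(c[:,2]>zl+14)&(c[:,2]<zl+45)]; l=c[abs(c[:,2]-zl)<9]
    print(' fin',rect(fin/1000),np.median(fin[:,2]),' lid',rect(l/1000),np.median(l[:,2]),'slope',np.polyfit(l[:,0],l[:,2],1))
E
```

```text
[0.4390004  0.00671862 0.21383097] [ 0.26867031  0.17237823 -0.46829927  2.00316944  0.10739526  0.96938007
 -0.78791804] 0.7789165696770335
shift cm [-2.67 -7.99 -9.38] turn [  1.02   0.73 -66.76]
tall 901
 fin (array([2.1, 1.3]), array([53.5, 14.1]), 1.0) 78.0343052833053  lid (array([2.1, 0.6]), array([99.6, 80.1]), 89.3) 47.642896472545544 slope [4.08811377e-03 4.76340128e+01]
low 1285
 fin (array([1.6, 0.8]), array([12.6, 55.7]), 89.8) 51.26628009914137  lid (array([ -33.7, -127.5]), array([378.7, 100.5]), 74.7) 21.8134462320377 slope [9.96415780e-03 2.18381857e+01]
```

jog_arm([
  [[-1,-3,-1],[1,0.7,-10],1],
  [[-2,-5,-3],[1,0.7,-20],1],
  [[-2.7,-8,-5],[1,0.7,-30],1],
  [[-2.7,-8,-7],[1,0.7,-40],1],
  [[-2.7,-8,-9.4],[1,0.7,-50],1],
  [[-2.7,-8,-9.4],[1,0.7,-60],1],
  [[-2.7,-8,-9.4],[1,0.7,-66.8],1],
  [[-2.7,-8,-9.4],[1,0.7,-66.8],1],
])

```text
clock: 18.62
position: [0.4128, -0.0714, 0.1197]
ee_rot: [-3.135, 0.195, -0.0]
force: [-0.7, 0.4, 0.1]
width: 1.002
gripper_force: 0.0
```

```bash
python3 - <<'E'
from h import *
s=arm.observe();print(s['position'],s['joints'],s['width'])
go([.4123,-.0732,.006],tool(-97.4))
E
```

```text
[ 0.41284101 -0.07135915  0.11970216] [ 0.22196683  0.25674851 -0.21135569  2.16799865  0.08030131  0.72389703
 -1.73784774] 1.001899583418146
shift cm [ -0.05  -0.18 -11.37] turn [-0.01  0.   -0.29]
```

jog_arm([
  [[0,-0.1,-4],[0,0,-0.3],1],
  [[0,-0.1,-8],[0,0,-0.3],1],
  [[0,-0.1,-10.3],[0,0,-0.3],1],
  [[0,-0.1,-11.3],[0,0,-0.3],1],
  [[0,-0.1,-11.3],[0,0,-0.3],0],
  [[0,-0.1,-11.3],[0,0,-0.3],0],
  [[0,-0.1,-11.3],[0,0,-0.3],0],
  [[0,-0.1,-11.3],[0,0,-0.3],0],
], newtons=50)

```text
clock: 19.62
position: [0.4132, -0.0726, 0.0073]
ee_rot: [-3.135, 0.205, -0.002]
force: [0.3, -0.2, 0.6]
width: 0.614
gripper_force: 0.0
```

jog_arm([
  [[0,0,0],[0,0,0],0],
  [[0,0,0],[0,0,0],0],
  [[0,0,0],[0,0,0],0],
])

```text
clock: 20.0
position: [0.4129, -0.0726, 0.007]
ee_rot: [-3.135, 0.205, -0.001]
force: [-0.7, -0.4, 6.7]
width: 0.488
gripper_force: 50.0
```

```bash
python3 - <<'E'
from h import *
s=arm.observe();print(s['position'],s['joints'],s['width'])
X,Y,Z=frame(0); rc=np.array([.579,.235,.111])
# lip edge: lower front edge; level direction in
fl=rc-.084*Z; u=np.array([X[0],X[1],0]);u/=np.linalg.norm(u)
le=fl-.088*X-.006*Z; le2=le.copy(); le2[2]=0; print('lip',le)
for ahead in (-.05,.04,.10): go([*(le2+u*(ahead-.155))[:2],s['position'][2]],tool(-7.4))
E
```

```text
[ 0.41286878 -0.07264123  0.00695844] [ 0.16866653  0.46799569 -0.15556927  2.26811042  0.17387708  0.41561161
 -1.83120715] 0.48795802115546216
lip [0.56861039 0.15500446 0.01437304]
shift cm [12.93  2.44  0.  ] turn [-2.000e-02  1.000e-02  9.009e+01]
shift cm [14.09 11.36  0.  ] turn [-2.000e-02  1.000e-02  9.009e+01]
shift cm [14.87 17.31  0.  ] turn [-2.000e-02  1.000e-02  9.009e+01]
```

jog_arm([
  [[1,0,0.1],[0,0,10],0],
  [[3,0,0.1],[0,0,20],0],
  [[5,0,0.1],[0,0,30],0],
  [[7,0,0.1],[0,0,40],0],
  [[9,0,0.1],[0,0,50],0],
  [[11,0,0.1],[0,0,60],0],
  [[12.5,0,0.1],[0,0,70],0],
  [[12.8,0,0.1],[0,0,80],0],
])

```text
clock: 21.0
position: [0.5416, -0.0725, 0.0075]
ee_rot: [-2.528, -1.865, -0.001]
force: [-0.4, -0.3, -0.6]
width: 0.486
gripper_force: 50.0
```

jog_arm([
  [[0,0.5,0],[0,0,10],0],
  [[0,0.5,0],[0,0,10.1],0],
  [[0,0.5,0],[0,0,10.1],0],
])

```text
clock: 21.38
position: [0.5405, -0.0677, 0.0075]
ee_rot: [-2.364, -2.069, 0.001]
force: [0.3, -0.2, -1.6]
width: 0.486
gripper_force: 50.0
```

```bash
python3 - <<'E'
from h import *
s=arm.observe();print(s['position'],s['joints'],s['width'],s['force'])
le=np.array([.5686,.155]); u=np.array([np.cos(np.radians(82.6)),np.sin(np.radians(82.6))])
for a in (.0,.04,.10): go([*(le+u*(a-.155)),s['position'][2]],tool(-7.4))
d=grab('top'); W=pts(d); W=W[200:300,280:400]; 
d2=dict(d); m=mask(d,(270,180,420,320),45,95,60); p=pts(d)[m]; p=p[p[:,2]<.045]; print(len(p),rect(p))
cv2.imwrite('pics/t2.png',cv2.resize(d['img'][120:300,200:420,::-1],None,fx=3,fy=3))
E
```

```text
[ 0.54052352 -0.06774454  0.00753026] [ 0.44050638  0.66564532 -0.58362112  1.94058545  0.55578685  0.70070902
 -0.6149137 ] 0.48550121898245663 [ 0.33077547 -0.15221911 -1.55138514]
shift cm [0.81 6.9  0.  ] turn [-0.01 -0.04  0.21]
shift cm [ 1.33 10.87  0.  ] turn [-0.01 -0.04  0.21]
shift cm [ 2.1  16.82  0.  ] turn [-0.01 -0.04  0.21]
535 (array([552.6,  27.8]), array([115.7,  44.8]), 82.3)
```

View pics/t2.png

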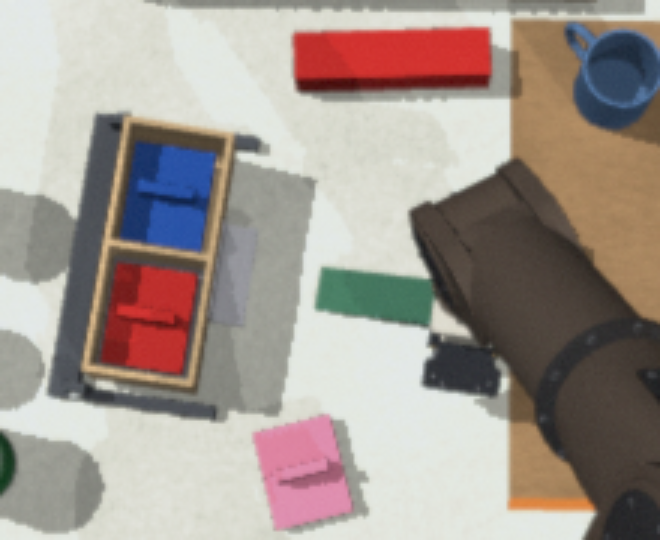

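Both tubs are packed flush (crop: blue (165,190), red (150,315)), and the wedge at (375,295) points square at the lip (235,275). I'll push it in now.

jog_arm([
  [[0.3,2,-0.1],[0,0,0.2],0],
  [[0.6,4,-0.1],[0,0,0.2],0],
  [[0.8,6,-0.1],[0,0,0.2],0],
  [[1,7.5,-0.1],[0,0,0.2],0],
  [[1.2,9,-0.1],[0,0,0.2],0],
  [[1.3,10.2,-0.1],[0,0,0.2],0],
  [[1.3,10.8,-0.1],[0,0,0.2],0],
  [[1.3,10.8,-0.1],[0,0,0.2],0],
], newtons=60)

```text
clock: 22.42
position: [0.5542, 0.0415, 0.0071]
ee_rot: [-2.356, -2.078, -0.002]
force: [-0.0, 0.7, 4.5]
width: 0.487
gripper_force: 60.0
```

jog_arm([
  [[0.1,0.7,0],[0,0,0],0],
  [[0.2,1.4,0],[0,0,0],0],
  [[0.3,2.1,0],[0,0,0],0],
  [[0.4,2.8,0],[0,0,0],0],
  [[0.4,3.4,0],[0,0,0],0],
  [[0.5,4,0],[0,0,0],0],
  [[0.5,4,0],[0,0,0],0],
])

```text
clock: 23.3
position: [0.5591, 0.077, 0.007]
ee_rot: [2.358, 2.072, -0.005]
force: [-1.1, -10.4, 12.1]
width: 0.484
gripper_force: 60.0
```

```bash
python3 - <<'E'
from h import *
s=arm.observe();print(s['position'],s['force'])
le=np.array([.5686,.155]); u=np.array([np.cos(np.radians(82.6)),np.sin(np.radians(82.6))])
for a in (.09,.10): go([*(le+u*(a-.155)),s['position'][2]],tool(-7.4))
E
```

```text
[0.55910892 0.0769573  0.00700161] [ -1.10935514 -10.3982965   12.11504448]
shift cm [0.11 1.36 0.  ] turn [ 0.24 -0.02 -0.02]
shift cm [0.24 2.35 0.  ] turn [ 0.24 -0.02 -0.02]
```

jog_arm([
  [[0.1,0.4,0],[0,0,0],0],
  [[0.1,0.8,0],[0,0,0],0],
  [[0.2,1.2,0],[0,0,0],0],
  [[0.2,1.6,0],[0,0,0],0],
  [[0.2,1.6,0],[0,0,0],0],
])

```text
clock: 23.92
position: [0.5612, 0.0926, 0.007]
ee_rot: [2.358, 2.072, -0.005]
force: [-1.5, -11.8, 12.7]
width: 0.489
gripper_force: 60.0
```

jog_arm([
  [[0.1,0.3,0],[0,0,0],0],
  [[0.1,0.6,0],[0,0,0],0],
  [[0.1,0.6,0],[0,0,0],0],
])

```text
clock: 24.3
position: [0.5621, 0.0982, 0.007]
ee_rot: [2.358, 2.071, -0.006]
force: [-1.9, -13.0, 13.2]
width: 0.491
gripper_force: 60.0
```

jog_arm([
  [[0,0.2,0],[0,0,0],0],
  [[0.1,0.4,0],[0,0,0],0],
  [[0.1,0.4,0],[0,0,0],0],
])

```text
clock: 24.68
position: [0.5622, 0.0984, 0.007]
ee_rot: [2.358, 2.067, -0.014]
force: [-6.8, -23.1, 22.5]
width: 0.491
gripper_force: 60.0
```

jog_arm([
  [[0,0.2,0],[0,0,0],0],
  [[0,0.4,0],[0,0,0],0],
  [[0,0.4,0],[0,0,0],0],
])

```text
clock: 25.05
position: [0.5622, 0.0989, 0.0069]
ee_rot: [2.358, 2.062, -0.02]
force: [-6.3, -33.3, 26.4]
width: 0.486
gripper_force: 60.0
```

jog_arm([
  [[0,0,0],[0,0,0],0.8],
  [[0,0,0],[0,0,0],0.8],
  [[0,0,0],[0,0,0],0.8],
  [[0,0,0],[0,0,0],0.8],
])

```text
clock: 25.55
position: [0.5626, 0.1112, 0.0065]
ee_rot: [-2.355, -2.078, 0.0]
force: [-0.1, 0.8, -0.0]
width: 0.794
gripper_force: 0.0
```

jog_arm([
  [[0,-1,0.5],[0,0,0],0.8],
  [[0,-1,3],[0,0,0],0.8],
  [[0,-1,7],[0,0,0],0.8],
  [[0,-4,12],[0,0,0],0.8],
  [[-1,-10,16],[0,0,0],0.8],
  [[-2,-16,18],[0,0,0],0.8],
  [[-2,-22,18],[0,0,0],0.8],
  [[-2,-25,18],[0,0,0],0.8],
])

```text
clock: 26.55
position: [0.542, -0.1442, 0.1875]
ee_rot: [2.359, 2.072, -0.002]
force: [-0.1, 0.7, -1.3]
width: 0.803
gripper_force: 0.0
```

```bash
python3 - <<'E'
from h import *
d=grab('top'); W=pts(d); q=W[145:265,215:310].reshape(-1,3)
s=q[(q[:,2]>.1)&(q[:,2]<.135)]; c=rect(s); print('rim',c)
X,Y,Z=frame(0,82.6,0); rc=np.array([c[0][0]/1000,c[0][1]/1000,.116]); r=(q-rc); l=np.c_[r@X,r@Y,r@Z]*1000
rim=l[(abs(l[:,2])<15)]; print('rim z slope',np.polyfit(rim[:,0],rim[:,2],1))
p=W[mask(d,(240,170,420,300),45,95,60)]; p=p[p[:,2]<.05]; print('wedge',rect(p),'tail',p[:,1].min())
cv2.imwrite('pics/t3.png',cv2.resize(d['img'][120:300,200:420,::-1],None,fx=3,fy=3)); print(arm.observe()['force'])
E
```

```text
rim (array([580.1, 241.1]), array([108.2, 252. ]), 82.5)
rim z slope [-9.73297517e-04 -2.33040707e+00]
wedge (array([563.4, 113.6]), array([77.4, 46. ]), 82.8) tail 0.07494024603034713
[-0.16531429 -5.39117546 -0.63197354]
```

View pics/t3.png

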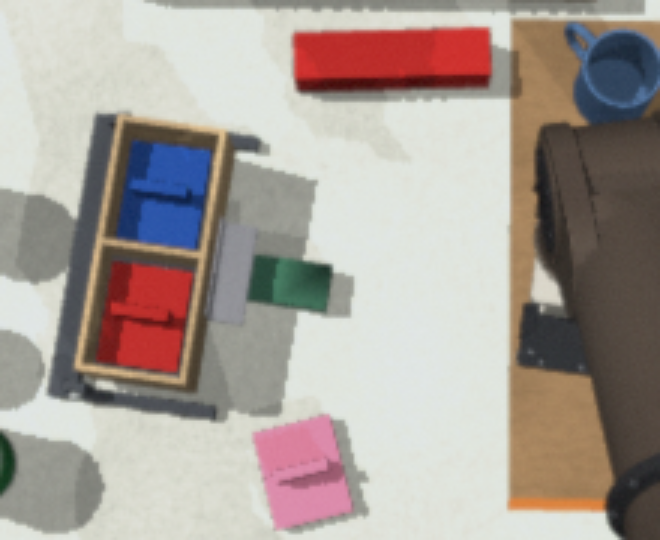

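The crop shows the caddy level, both tubs below the rim, and the wedge at (290,283) jammed about 103 mm under the lip. The arm is clear, so I'm handing in.

```bash
python3 -c "
from cell import arm
print(arm.sign_off())"
```

```text
the job is handed in; nothing more can be done
None
```

Job handed in at about 27 s of the 70 s limit: the tall tub sits in the deep bay and the low tub in the shallow bay, the caddy measures level, and the wedge is jammed about 103 mm under the lip with the arm clear; the sign-off returned no verdict.

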